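# Close the open port of the vacuum manifold

### The job

Close the open port of the vacuum manifold: take the wider of the two loose caps and press it straight down onto the bare ribbed spigot until its rim is fully home on the steel collar, then let go, so that friction alone holds it there. Leave the narrow spare cap where it stands.

Things in the scene. Friction and masses are not known exactly. Their poses are not given: they have to be found in the camera images.
- wide_cap: The wider loose cap, white plastic, standing mouth down: 82 mm high, 46 mm across the rim, narrowing to a straight solid grip of 28 mm diameter from height 50 mm to the flat top at 82 mm. Inside, a round tapered socket: 36 mm across at the mouth, 16 mm at its end, 50 mm deep. 40 g. Origin: centre of the mouth, level with the rim; z up; turned any way about z.
- narrow_cap: The narrow loose cap, of the same white plastic and form but only 56 mm high, 28 mm across at the rim, with an 18 mm grip: too small for the bare spigot; it is a spare and stays where it stands. Origin: centre of its mouth, z up.
- manifold: Vacuum manifold: a fixed aluminium block 64 (x) by 200 (y) by 36 mm high with two ports on top. That at y = +50 mm is open: a bare white ribbed tapered spigot in a steel collar. That at y = -50 mm is already closed by a narrow white cap (top 98 mm above the table). A brass hose barb sticks out at the -y end. Origin: centre of the underside.
- port_seat (a point): Centre of the top of the open port's rigid steel collar (50 mm across), on the spigot's axis, 42 mm above the table; z up. The wide cap slips freely over the spigot until its rim is about 9 mm above this point; then it must be pushed against rising friction, roughly 7 to 16 N at the last, until the rim meets the collar. Released, it stays where it was pushed to.
- spigot_tip (a point): Top of the bare spigot, 47 mm above port_seat. The spigot is 40 mm across its six ribs at the foot, 25 mm at 38 mm height, then a blunt nose 7 mm across; it has the taper of the wide cap's socket, and its ribs spring inwards by up to 3.5 mm.
There are look-alikes about, which are no part of the job. What is shaped like the wide_cap but black or orange is not meant.

How it is judged:
By the outcome, as a careful person would: the job done as asked, in the order asked, and still so for the second after the job is handed in, with the robot touching nothing.
It also fails if it takes over 32 s, if anything falls off the work surface, if the arm or the gripper's body presses on something with over 40 N, if the wrist force passes 120 N, or if a joint passes its speed limit or range.

### The arm

A 7-joint arm with a two-finger parallel gripper is mounted at the origin on a cart in front of the work surface, level with it; the furniture and walls round the work are solid. World frame = base frame: x ahead of the robot, y to its left, z up, the work surface at z = 0. Lengths are in m, angles in rad, forces in N, time in s.
With the tool pointing down it reaches from about 0.35 to 0.9 m from the base axis. Payload 7.2 kg.
Tool frame: the origin (TCP) lies at the very end of the fingers, on their centre line; the grasp point (between the pads) lies manip.pinch_z behind it (manip.pinch_z is the distance from the TCP to the grasp point, in m); z points along the fingers, y is the line along which they close (so a half turn about z gives the same grasp; the last joint's range is limited). The gripper opens to 88 mm and grips with 3 to 60 N. Pads are 20 mm wide; open, the fingers measure 115 mm over their backs; the gripper's body (75 mm by 178 mm) begins 61 mm behind the grasp point.
Start: joints at [-1.222, 0.411, -0.013, 1.596, 0.006, 1.134, -0.082], TCP at [0.253, 0.571, 0.223] pointing down, gripper open.
Joint ranges: [-2.95, 2.95], [-0.29, 1.99], [-1.47, 1.44], [0.14, 2.54], [-1.03, 4.17], [0.13, 1.85], [-2.86, 2.86]. Speed limits (rad/s): [2.39, 2.39, 3.01, 3.01, 3.14, 3.14, 3.14].

### API

Orientations are given as a unit quaternion [w, x, y, z].
In Python, from station import manip, get_image gives the robot as it stands. The module is installed in compiled form; this text tells all that it offers. Calls block until the motion is done:
- manip.move_ptp(position, orientation): joint-space move of the TCP to a pose.
- manip.servo_line(position, rot=None, vel=0.15): straight line of the TCP; rot=None keeps the orientation; vel is the mean speed in m/s.
- manip.goto_joints(angles): joint-space move.
- manip.gripper_to(opening, grip_force=None): opening from 0.0 (shut) to 1.0 (fully open); grip_force is the grip in N (None keeps the last); returns when the fingers have stopped.
- manip.pause(seconds).
- manip.inverse_kinematics(position, orientation): joint angles nearest the present ones, or None.
- manip.observe(): the state.
- get_image(name): name is "side" or "top"; returns a dict with "img" (400x640x3 uint8, blue, green, red), "K" (3x3 intrinsics, pixels), "distortion" ([k1, k2, p1, p2, k3] as OpenCV has them; the pictures are not rectified), "rvec" (rotation vector, rad) and "tvec" (3), from world to camera coordinates, as OpenCV has them. Camera axes: x right, y down, z forward; pixel columns grow to the right and rows downward; lengths in m; the calibration is good to about 2 mm. A picture is of the moment at which its call begins. There is no depth.
A pose or a line that the arm cannot do raises manip.Unreachable and nothing moves.
- manip.hand_in(): hands the job in; it is judged then, once.
The state is a dict: "time": time; "joint_pos": joint angles; "qd": joint speeds; "tau": joint torques, N m; "tool_pos": TCP position; "orientation": TCP orientation; "force": force on the tool from outside, world axes, zero at the start; "ft_torque": the same for the moment, N m; "finger_gap": opening from 0.0 (shut) to 1.0 (fully open); "grasp_force": force on a finger pad.
Only numpy, scipy, OpenCV 4.12 (cv2) and the standard library are available. Lean on these libraries where they do the work, as an engineer would, in place of code of your own. Each camera call takes 0.05 s, during which the arm holds its last target. There are 200 camera calls.

## Working session

There is one attempt and no reset: what is moved stays moved. The work goes in short steps, each a Python script; the robot and the scene stay as the last script left them, time stands still between calls to the robot, and variables do not carry over. Pictures are saved under pics/ and viewed, at most 10 in all, crops included, and the job is handed in when it is done.

```bash
mkdir -p pics; cat > h.py <<'E'
import numpy as np, cv2
from station import manip, get_image
def ray(c,px):
    u=cv2.undistortPoints(np.array([[px]],float),c["K"],np.array(c["distortion"],float))[0,0]
    R=cv2.Rodrigues(np.array(c["rvec"],float))[0]; t=np.array(c["tvec"],float).ravel()
    o=-R.T@t; d=R.T@np.array([u[0],u[1],1.]); return o,d/np.linalg.norm(d)
def plane(c,px,z):
    o,d=ray(c,px); return o+d*(z-o[2])/d[2]
def proj(c,p):
    return cv2.projectPoints(np.array([p],float),np.array(c["rvec"],float),np.array(c["tvec"],float),np.array(c["K"],float),np.array(c["distortion"],float))[0][0,0]
def tri(c1,p1,c2,p2):
    A=np.zeros((3,3));b=np.zeros(3)
    for c,p in((c1,p1),(c2,p2)):
        o,d=ray(c,p);M=np.eye(3)-np.outer(d,d);A+=M;b+=M@o
    return np.linalg.solve(A,b)
E
python3 - <<'E'
from h import *
for n in("side","top"):
    c=get_image(n); cv2.imwrite(f"pics/{n}0.png",c["img"]); print(n,ray(c,(320,200)),c["K"][0][0])
o=manip.observe();print(o["time"],o["tool_pos"],o["orientation"],o["force"],o["finger_gap"],manip.pinch_z)
E
```

```text
side (array([0.87130078, 0.84435272, 0.53895759]), array([-0.35759735, -0.81672858, -0.45285601])) 437.59701184654836
top (array([0.48157523, 0.04384986, 0.9157275 ]), array([ 0.04421755,  0.01314574, -0.99893543])) 378.1204893606046
0.1 [0.25283552 0.57105398 0.22188609] [-1.11773812e-04  2.06846590e-01  9.78373107e-01 -7.34595382e-04] [ 0.5528727   0.98054783 -0.0478891 ] 1.0005202728768705 0.0187
```

View pics/side0.png

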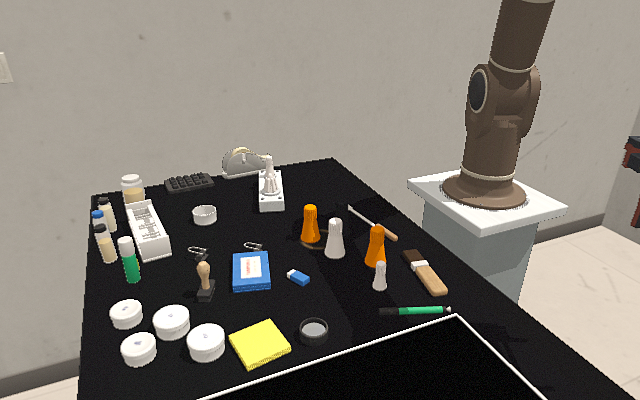

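View pics/top0.png

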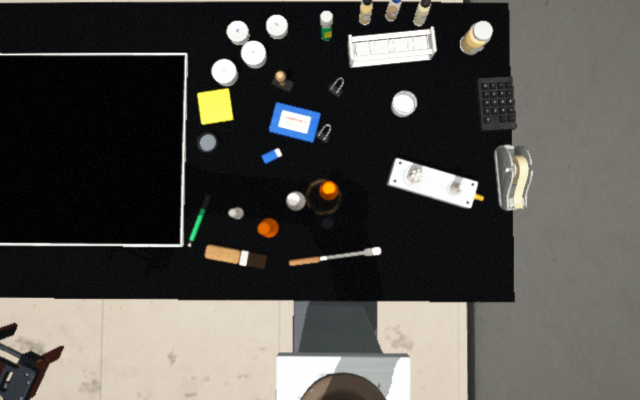

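Side view: white cap at (335,238) is tall, with orange ones at (310,223) and (376,246) and a small white cap at (380,275). In the top view the white ones are at (295,201) and (236,213), and the manifold is at (434,183) with its brass barb at (479,197). I'll confirm these in one enlarged crop.

```bash
python3 - <<'E'
from h import *
s=cv2.imread("pics/side0.png");t=cv2.imread("pics/top0.png")
g=lambda a:np.clip((a/255.)**.6*255,0,255).astype(np.uint8)
a=cv2.resize(s[145:300,240:405],None,fx=3.2,fy=3.2,interpolation=cv2.INTER_CUBIC)[:, :400+128]
b=cv2.resize(t[150:245,225:490],None,fx=3,fy=3,interpolation=cv2.INTER_CUBIC)
a=cv2.resize(s[145:300,240:405],(330,310),interpolation=cv2.INTER_CUBIC)
o=np.zeros((600,795,3),np.uint8);o[:285]=g(b);o[288:598,:330]=g(a)
m=cv2.resize(s[150:215,245:295],(350,310)[::1],interpolation=cv2.INTER_CUBIC);o[288:598,340:690]=g(m)
cv2.imwrite("pics/c1.png",o)
S=get_image("side");T=get_image("top")
for n,img in(("side",S["img"]),("top",T["img"])):
    h=cv2.cvtColor(img,cv2.COLOR_BGR2HSV)
    k=((h[...,1]<60)&(h[...,2]>90)).astype(np.uint8)
    nn,l,st,ce=cv2.connectedComponentsWithStats(k)
    for i in range(1,nn):
        if 60<st[i,4]<5000: print(n,st[i],ce[i].round(1))
E
```

```text
side [522   0  31   3  73] [537.8   0.8]
side [471  69  16  44 144] [481.3  89.6]
side [ 92 202  26  62 595] [105.6 226.4]
side [192 205  25  21 436] [204.4 214.5]
side [348 204  27  22 105] [360.1 215.3]
side [324 217  21  42 643] [334.6 239.2]
side [117 236  18  21 296] [125.7 245.8]
side [188 246  18   9  61] [196.  249.6]
side [240 256  22  23 398] [250.6 266.9]
side [372 261  15  30 330] [379.8 276.6]
side [411 260  18  11 120] [418.4 263.9]
side [109 299  34  31 835] [126.  313.9]
side [ 152  304   73   59 2355] [189.7 332.7]
side [ 196  313  352   87 1356] [381.4 358.7]
side [302 321  26  17 298] [314.2 329.5]
side [ 120  332   37   36 1038] [138.5 349. ]
side [   0  376   79   24 1024] [ 49.6 391.2]
top [  0   0 364   9 812] [170.5   0.7]
top [372   0  59  27 381] [405.6  10.5]
top [431   0  32   3  86] [447.8   0.9]
top [320  11  13  17 194] [325.9  18.9]
top [266  15  22  24 441] [276.6  26.4]
top [ 226   20   41   48 1021] [246.5  44.2]
top [460  21  33  34 448] [479.9  34.1]
top [ 348   26   89   42 2768] [391.4  47.4]
top [   0   52  188  195 1866] [128.7 147.1]
top [211  59  27  27 575] [224.2  71.9]
top [391  90  26  27 544] [403.6 103.4]
top [278 110  33  23 509] [294.3 121.4]
top [318 124  13  16  62] [325.  130.8]
top [199 134  17  17 220] [207.3 142.1]
top [ 387  158   91   51 2555] [432.5 183. ]
top [286 191  20  19 289] [295.4 200.3]
top [228 207  16  12 139] [235.6 212.8]
top [320 247  62  14 316] [354.4 253.5]
top [239 250  10  16 125] [243.6 257.7]
top [  0 349  20  15 141] [  8.8 356.5]
```

View pics/c1.png

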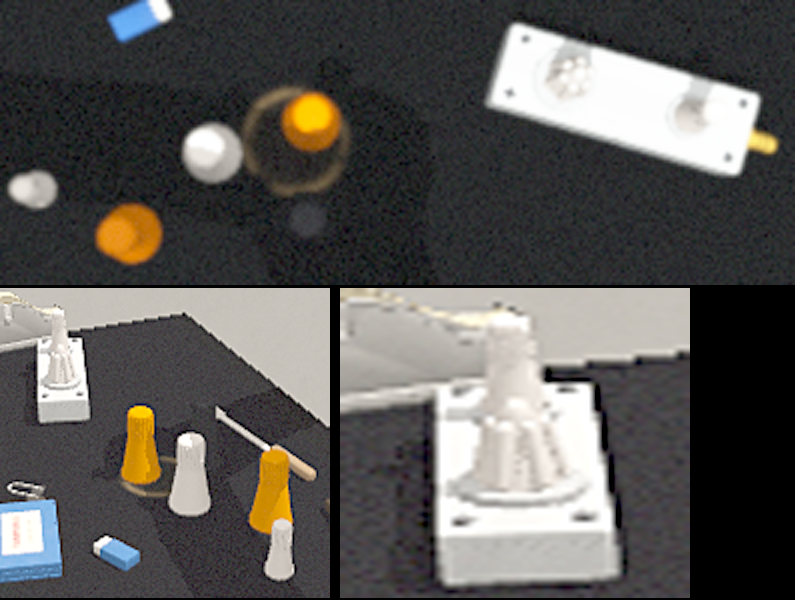

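The crop settles it. Only the white cap at top (295,200) / side (335,238) is both wide and white. The ones at (329,190) and (268,228) are orange, (327,223) is black, and (236,213) is the narrow spare. The open ribbed spigot is the left port at top (414,175) / side (270,175), away from the brass barb.

```bash
python3 - <<'E'
from h import *
S=get_image("side");T=get_image("top")
r=lambda a:np.round(a,4)
cap=plane(T,(295.5,200),0.0);print("cap rim top",r(cap))
print("cap side rim base pred",proj(S,cap).round(1),"top pred",proj(S,cap+[0,0,.082]).round(1), "T top", proj(T,cap+[0,0,.082]).round(1))
nar=plane(T,(236.5,213),0.0);print("narrow",r(nar))
m=[plane(T,p,.036) for p in((396.3,158),(478.3,181),(471.7,208.7),(387.7,184.7))]
m=np.array(m);print(r(m));c=m.mean(0);ly=(m[0]+m[3]-m[1]-m[2])/2;lx=(m[0]+m[1]-m[2]-m[3])/2
print("len",np.linalg.norm(ly),np.linalg.norm(lx));u=ly/np.linalg.norm(ly)
seat=c+.05*u;seat[2]=.042;print("c",r(c),"u",r(u),"seat",r(seat))
print("collar plane",r(plane(T,(414,175.5),.042)),"nose plane",r(plane(T,(414.3,174),.089)),"tri",r(tri(T,(414.3,174),S,(270.4,175.2))))
print("seat proj",proj(S,seat),proj(T,seat),"tip",proj(S,seat+[0,0,.047]),proj(T,seat+[0,0,.047]))
for p in((329,190),(268,228),(327,223)):print(r(plane(T,p,.06)))
E
```

```text
cap rim top [0.5217 0.1153 0.    ]
cap side rim base pred [332.4 252.1] top pred [333.1 219.6] T top [292.6 198.4]
narrow [0.4892 0.2582 0.    ]
[[ 0.62   -0.1223  0.036 ]
 [ 0.5673 -0.3133  0.036 ]
 [ 0.5026 -0.2972  0.036 ]
 [ 0.5573 -0.1021  0.036 ]]
len 0.20033783692617996 0.06625749409945124
c [ 0.5618 -0.2087  0.036 ] u [0.268  0.9634 0.    ] seat [ 0.5752 -0.1606  0.042 ]
collar plane [ 0.5785 -0.1621  0.042 ] nose plane [ 0.5766 -0.1517  0.089 ] tri [ 0.5758 -0.1518  0.0864]
seat proj [269.95424718 189.32011108] [413.35199443 176.92472202] tip [269.07751931 172.89526426] [418.35892401 174.66938018]
[0.5423 0.0349 0.06  ]
[0.4553 0.1722 0.06  ]
[0.4676 0.0389 0.06  ]
```

```bash
python3 - <<'E'
from h import *
q=[0,.5,np.sqrt(.75),0]; x,y=.5195,.1163
manip.gripper_to(.62,grip_force=50)
manip.move_ptp([x,y,.15],q)
manip.servo_line([x,y,.052],vel=.1)
g=[get_image(n) for n in("side","top")]
manip.gripper_to(0.0,grip_force=50)
o=manip.observe();print(o["time"],o["tool_pos"],o["finger_gap"],o["grasp_force"],o["force"])
manip.servo_line([x,y,.17],vel=.15)
o=manip.observe();print(o["time"],o["tool_pos"],o["finger_gap"],o["grasp_force"],o["force"])
s=get_image("side")
im=np.hstack([cv2.resize(a["img"][130:310,230:430],(400,360)) for a in(g[0],s)])
cv2.imwrite("pics/grasp.png",im)
E
```

```text
4.7 [0.51947336 0.11630066 0.05201644] 0.30922583907079076 49.9716979265213 [-0.6477536   0.26374591  0.65977601]
5.6333 [0.51891075 0.1162366  0.1692428 ] 0.30969459932468163 49.97039437294006 [-0.27106657  0.10796557 -1.12002432]
```

View pics/grasp.png

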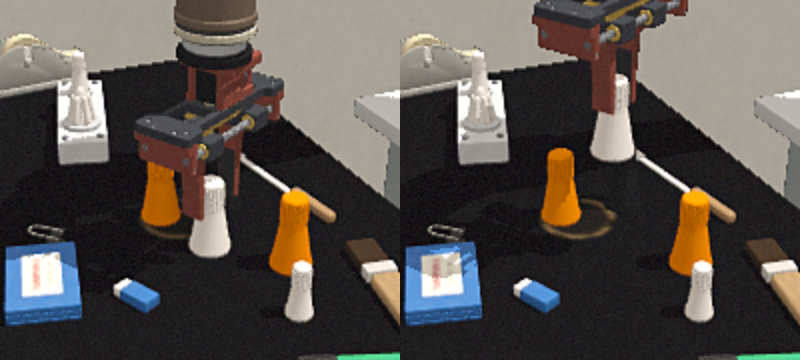

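The wide cap is gripped and lifted: white body at crop (612,130), and the neighbours haven't moved. Next I hover over the spigot and compare cap and port in both views.

```bash
python3 - <<'E'
from h import *
q=[0,.5,np.sqrt(.75),0]; x,y=.5765,-.161
manip.move_ptp([x,y,.195],q)
manip.servo_line([x,y,.160],vel=.1)
manip.pause(.3)
o=manip.observe();p=np.array(o["tool_pos"]);print(o["time"],p,o["finger_gap"],o["force"])
S=get_image("side");T=get_image("top")
np.savez("hov.npz",p=p)
rim=p-[0,0,.052]
print("rim pred S",proj(S,rim),"T",proj(T,rim)); seat=np.array([.5752,-.1606,.042])
print("seat",proj(S,seat),proj(T,seat))
a=cv2.resize(S["img"][120:220,235:305],(420,600),interpolation=cv2.INTER_CUBIC)
b=cv2.resize(T["img"][150:225,380:430],(375,562),interpolation=cv2.INTER_CUBIC)
im=np.zeros((600,795,3),np.uint8);im[:,:420]=a;im[:562,420:]=b
cv2.imwrite("pics/hov.png",im)
E
```

```text
7.5833 [ 0.57679095 -0.16106512  0.1605354 ] 0.3094664921917638 [-0.43056442  0.34915487 -0.25532755]
rim pred S [268.04490221 165.90944404] T [420.84124661 172.91275633]
seat [269.94666089 189.31505144] [413.36811928 176.92099966]
```

View pics/hov.png

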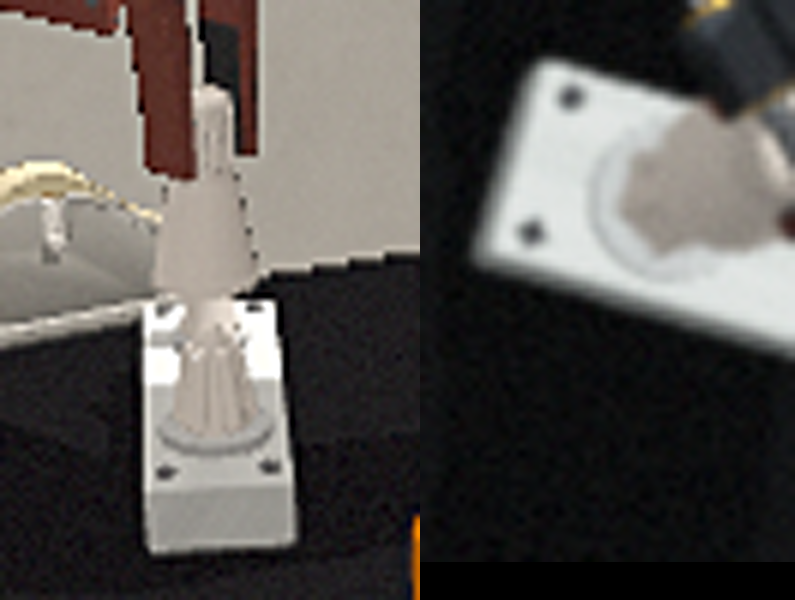

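Relative to the port, the cap sits about 0.6 px (1.5 mm) left in the side view (rim centre column 269.2, collar 271.0). The collar arc in the top view, centre (413.5,176.8), confirms the seat at (0.5752, -0.1606). I correct for that and descend while watching the lateral force.

```bash
python3 - <<'E'
from h import *
x,y=.5752,-.1606
def st():
    o=manip.observe();print(round(o["time"],2),np.round(o["tool_pos"],4),np.round(o["force"],2),np.round(o["ft_torque"],2),round(o["finger_gap"],3));return o
manip.servo_line([x,y,.160],vel=.05);manip.pause(.2);st()
for z in(.135,.12,.11,.105):
    manip.servo_line([x,y,z],vel=.06)
    o=st()
    if np.hypot(*o["force"][:2])>8 or o["force"][2]>10: print("stop");break
E
```

```text
8.13 [ 0.5752 -0.1606  0.16  ] [0.28 0.34 0.13] [-0.06  0.02 -0.  ] 0.31
8.7 [ 0.5751 -0.1607  0.1347] [-0.2  -0.55 -0.85] [-0.03 -0.05 -0.01] 0.31
9.1 [ 0.5749 -0.1605  0.1195] [ 0.65  0.38 -1.34] [-0.06  0.01 -0.02] 0.311
9.42 [ 0.5751 -0.1603  0.1096] [ 0.22  0.92 -0.58] [ 0.09 -0.1  -0.  ] 0.307
9.67 [ 0.5755 -0.1601  0.1048] [ 1.58  1.44 -1.43] [ 0.45 -0.47  0.01] 0.305
```

```bash
python3 - <<'E'
from h import *
x,y=.5758,-.1599
def st():
    o=manip.observe();print(round(o["time"],2),np.round(o["tool_pos"],4),np.round(o["force"],2),np.round(o["ft_torque"],2),round(o["finger_gap"],3));return o
manip.servo_line([x,y,.1045],vel=.05);st()
for z in(.1015,.0985,.096,.094,.0925,.091):
    manip.servo_line([x,y,z],vel=.03);manip.pause(.1)
    o=st()
    if o["force"][2]>32 or np.hypot(*o["force"][:2])>12: print("stop");break
s=get_image("side")
cv2.imwrite("pics/push.png",cv2.resize(s["img"][120:220,235:305],(420,600),interpolation=cv2.INTER_CUBIC))
E
```

```text
9.92 [ 0.5759 -0.1599  0.1046] [ 1.36  1.41 -1.19] [ 0.3  -0.35  0.06] 0.312
10.27 [ 0.5761 -0.1597  0.1014] [ 2.46  1.7  -0.28] [ 0.46 -0.77 -0.06] 0.31
10.62 [ 0.5762 -0.1597  0.0986] [4.07 2.65 1.66] [ 0.7  -0.93 -0.02] 0.312
10.97 [ 0.5763 -0.1598  0.0964] [2.92 3.77 6.01] [ 0.75 -0.79  0.02] 0.312
11.32 [ 0.5764 -0.1599  0.0947] [2.58 3.74 7.89] [ 0.75 -0.64 -0.01] 0.314
11.67 [ 0.5766 -0.1599  0.0937] [ 1.47  4.19 12.95] [ 0.85 -0.24 -0.03] 0.311
12.02 [ 0.5768 -0.1601  0.0934] [-1.97  4.95 22.84] [ 1.05  0.56 -0.07] 0.313
```

View pics/push.png

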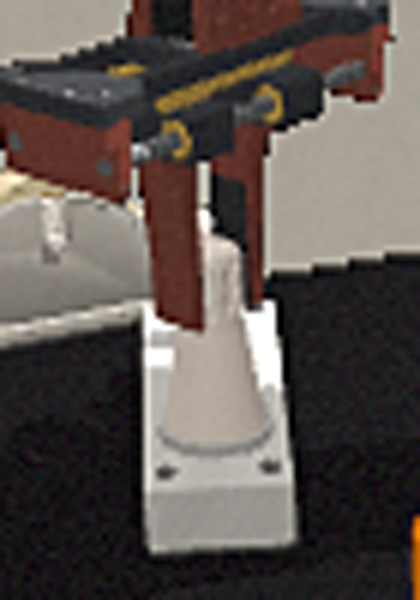

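The rim sits on the collar at crop (216,440), and the force rose from 13 to 23 N in 0.3 mm, so it's at a hard stop. I release, then press on the top with shut fingers to confirm it's home.

```bash
python3 - <<'E'
from h import *
x,y=.5765,-.1599
def st():
    o=manip.observe();print(round(o["time"],2),np.round(o["tool_pos"],4),np.round(o["force"],2),round(o["finger_gap"],3));return o
manip.servo_line([x,y,.0932],vel=.03);st()
manip.gripper_to(.6);st()
manip.servo_line([x,y,.145],vel=.1)
manip.gripper_to(0.,grip_force=30)
x,y=.5755,-.1603
manip.servo_line([x,y,.128],vel=.08);st()
for z in(.1255,.124,.1225,.121,.1195,.118):
    manip.servo_line([x,y,z],vel=.03);manip.pause(.1);o=st()
    if o["force"][2]>22: break
manip.servo_line([x,y,.19],vel=.15)
manip.servo_line([x-.05,y+.16,.22],vel=.2)
st()
for n in("side","top"):
    c=get_image(n); cv2.imwrite(f"pics/{n}9.png",c["img"])
s=cv2.imread("pics/side9.png");t=cv2.imread("pics/top9.png")
im=np.zeros((600,800,3),np.uint8);im[:,:420]=cv2.resize(s[120:220,235:305],(420,600),interpolation=cv2.INTER_CUBIC)
im[:300,420:]=cv2.resize(t[140:230,380:494],(380,300),interpolation=cv2.INTER_CUBIC)
im[300:,420:]=cv2.resize(s[190:300,290:429],(380,300))
cv2.imwrite("pics/end.png",im)
E
```

```text
12.32 [ 0.5765 -0.1599  0.0939] [-0.05  3.52 11.62] 0.309
12.92 [ 0.5763 -0.16    0.093 ] [ 0.41 -0.16 -0.23] 0.6
14.86 [ 0.5749 -0.1602  0.1271] [-0.26  0.06 -0.31] 0.004
15.21 [ 0.5756 -0.1603  0.1256] [1.07 0.55 0.28] 0.004
15.56 [ 0.5758 -0.1604  0.1243] [-0.04  0.26  3.48] 0.007
15.91 [ 0.5765 -0.1604  0.124 ] [-1.01 -0.29 12.23] 0.004
16.26 [ 0.577  -0.1606  0.1237] [-3.35  1.3  21.35] 0.004
16.61 [ 0.5776 -0.1607  0.1235] [-5.77  2.28 31.07] 0.01
18.23 [ 0.5255 -0.0013  0.2197] [ 0.33  0.69 -0.34] 0.005
```

View pics/end.png

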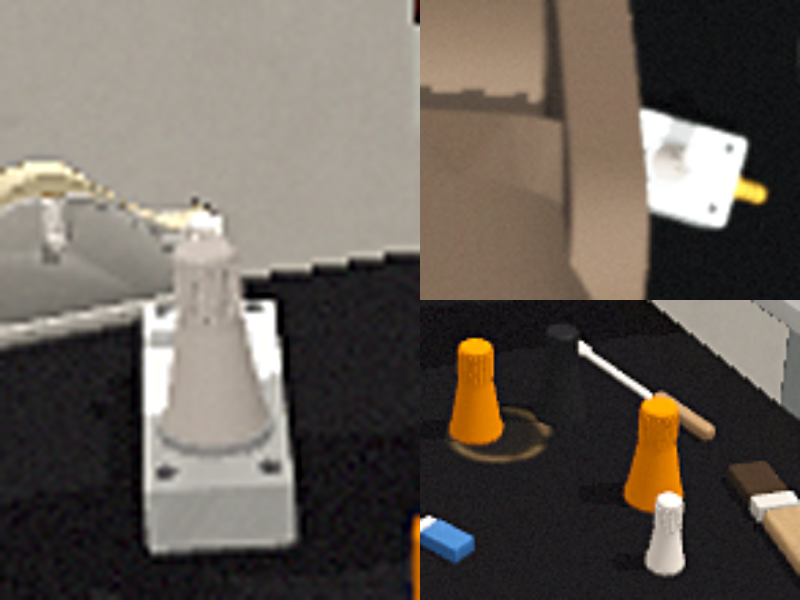

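The cap stands upright with its rim flush on the collar at crop (216,440). Its top measures 124 mm, which is 42 + 82, with a stiff stop up to 31 N. The narrow cap and the look-alikes haven't moved.

```bash
python3 -c "
from station import manip
print(manip.hand_in())"
```

```text
the job is handed in; nothing more can be done
None
```

The wide white cap is pressed fully home on the open port's collar and released, the narrow spare is untouched, and the job was handed in at about 18 s of the 32 s allowed; no verdict came back.

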